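# Shut the parts box and find the fullest jar by weight

### The arm

A 6-joint arm with a two-finger parallel gripper is mounted at the origin on a cart in front of the work surface, level with it; the furniture and walls round the work are solid. World frame = base frame: x ahead of the robot, y to its left, z up, the work surface at z = 0. Lengths are in m, angles in rad, forces in N, time in s.
With the tool pointing down it reaches from about 0.4 to 0.825 m from the base axis. Payload 7 kg.
Tool frame: the origin (TCP) lies at the very end of the fingers, on their centre line; the grasp point (between the pads) lies 19 mm behind it (arm.pinch_z is the z of the grasp point in the tool frame, in m); z points along the fingers, y is the direction in which the jaws open and shut (so a half turn about z gives the same grasp; the last joint's range is limited). The gripper opens to 88 mm and grips with 3 to 60 N. Pads are 19 mm wide; open, the fingers measure 130 mm over their backs; the gripper's body (78 mm by 193 mm) begins 47 mm behind the grasp point.
Start: joints at [-0.842, 0.359, 0.012, 0, -1.224, -0.288], TCP at [0.288, -0.61, 0.227] pointing down, gripper open.
Joint ranges: [-3.07, 3.07], [-1.43, 2.12], [-1.02, 1.25], [-3.03, 1.67], [-3.05, -0], [-3.03, 3.03]. Speed limits (rad/s): [2.39, 2.39, 3.01, 3.14, 3.14, 3.14].

### API

Orientations are given as [roll, pitch, yaw] about the fixed x, y, z axes, in that order (R = Rz(yaw) Ry(pitch) Rx(roll)).
In Python, from station import arm gives the robot as it stands.
- The arm moves only by the tool drive_tool, never from a script. Its argument "targets" is a list of rows, each a list of 6 numbers: the shift along the world's x, y, z in units of 0.04 m (1.0 is 0.04 m), then the turn, a rotation vector about the world's x, y, z in units of 6 degrees (1.0 is 6 degrees). In form: [[x, y, z, wx, wy, wz], ...]. A call has 1 to 5 rows; each row shifts and turns the commanded pose from where the row before left it; what a row does not reach is not made up. A row lasts 1/8 s, in which the tool goes at most 62.5 mm and 10.7 degrees, less where a joint would pass 70% of its speed; a pose out of reach is approached as far as the arm can. A call with a number of a shift or a turn outside -1 to 1 is refused whole. A call with a gripper value outside its range is refused whole. "claw" is the opening, from 0 (shut) to 1 (fully open), set as the call begins (left out, the last holds). The fingers move at their own pace and stop on an object; "newtons" is the grip in N (left out, the last holds). Time passes only in rows, so rows that do not move let the fingers close. It gives the time, the measured TCP pose, the force and the opening at its end, in the units of the state.
- arm.get_state(): the state, without advancing time (a new reading comes with each control period).
- arm.grab_frame(name): name is "scene" or "top" or "wrist"; returns (picture, depth): 384x512x3 uint8, red, green, blue; 384x512 float32, m along the optical axis (not along the pixel's ray), 0 where there is no reading.
- arm.get_calibration(name): a dict with "mtx" (3x3 intrinsics, pixels), "origin" and "rotation" of the camera in the world. Camera axes: x right, y up, looking along -z (the intrinsics and any distortion apply to the point x, -y, -z); pixel columns grow to the right and rows downward; lengths in m; the calibration is good to about 2 mm. The wrist camera is an equidistant fisheye: a pixel r from the principal point sees the ray r / f radians off the axis. A picture is of the moment at which its call begins: read the wrist's pose just before it. get_calibration takes no time and is no camera call; for the wrist camera it gives the pose at the moment of the call.
- arm.job_done(): hands the job in, once; it reports no verdict.
Trained networks look in the newest picture that a camera, given by its name, has taken for a name from the list of things; names that differ only in an ending like _2 or _b are one class to them, and where a whole thing is asked for, a point or a joint stands for the part that bears it (a point fixed in the world has none). Each returns a list of dicts, best first, with "score" (0 to 1); they miss things now and then, are a little off and sometimes report something else, mostly with a low value. They report only what shows in the picture. A call takes as long as a camera call. They do not tell look-alikes from the thing itself.
- arm.search_frame(target, camera): "point" ([x, y, z] in m, in the coordinates of the camera as it stood for that picture, good to about 4 mm: the middle of the surface that is visible of it).
- arm.cut_out(target, camera): "pixels" (384x512 bool, what is visible of it).
- arm.landmark_of(target, camera): "point" ([x, y, z] in m, in the coordinates of the camera as it stood for that picture, good to about 4 mm: a listed point, or the origin of a listed thing).
The state is a dict: "t": time; "q": joint angles; "qd": joint speeds; "joint_efforts": joint torques, N m; "eef_pos": TCP position; "ee_rot": TCP orientation; "force": force on the tool from outside, world axes, zero at the start; "moment": the same for the moment, N m; "width": finger opening in m.
Only numpy, scipy, OpenCV 4.12 (cv2) and the standard library are available. Lean on these libraries where they do the work, as an engineer would, in place of code of your own. Each camera call takes 0.05 s, during which the arm holds its last target. There are 200 camera calls.

### The job

The fittings for this job have been counted out of the three white jars into the blue parts box: lower the box's lid gently until it is fully shut. Then find out which jar has the most left in it: from left to right as the robot sees them, lift each jar straight up off its mark by about 5 cm, feel its weight, and set it back upright on its own mark before taking the next (the third may stay in hand if it is the heaviest). Finish holding the heaviest jar up, upright and still, about 20 cm above the board, with the lid shut, the other two jars on their marks and the other things on the bench left alone; do not put the jar down or let it go at the end.

Things in the scene. Friction and masses are not known exactly. Their poses are not given: they have to be found in the camera images.
- box: blue steel parts box, 170 (x) x 220 (y) x 70 mm high, walls 5 mm, fixed to the bench; origin at the centre of its underside, z up, -x is its front (towards the robot). Its lid is hinged on the upper edge of its far (+x) side
- lid (a joint): angle of the box's lid in rad: 0 is fully shut, it grows as the lid opens upward; it starts about half open (0.55 to 0.95). The hinge is stiff: the lid stays where it is left, and is shut by pushing down on its upper face with a few newtons, best near the free edge
- lid_hinge (a point): middle of the lid's hinge axis, which runs along the box's y, at the upper edge of the far side; the lid's upper face lies 8 mm off this axis
- lid_handle (a point): grip point of the lid's black knob (28 mm across), which stands on the lid's upper face 140 mm from the hinge axis, midway along the lid; the point lies 35 mm above that face, and the knob ends 8 mm beyond it. The lid is a plate 170 (from the hinge to its free edge) x 220 x 8 mm whose underside plane passes through the hinge axis
- board: plywood board 120 (x) x 390 (y) x 12 mm thick, fixed flat on the bench; origin at the centre of its underside, z up, +y to the robot's left. It carries three round black marks 82 mm across, 130 mm apart along y
- mark_left (a point): centre of the left mark, on the board's top face
- mark_middle (a point): centre of the middle mark, on the board's top face
- mark_right (a point): centre of the right mark, on the board's top face
- jar_a: closed white screw-top jar with a red cap, 62 mm in diameter, 87 mm high, standing upright on one of the board's marks; the three jars look the same and only their weight differs. Origin: centre of its underside, z up. Any of them may be the heavy one. All weigh less than 0.7 kg and the heaviest is at least 0.2 kg heavier than either of the others
- jar_b: closed white screw-top jar with a red cap, 62 mm in diameter, 87 mm high, standing upright on one of the board's marks; the three jars look the same and only their weight differs. Origin: centre of its underside, z up. Any of them may be the heavy one. All weigh less than 0.7 kg and the heaviest is at least 0.2 kg heavier than either of the others
- jar_c: closed white screw-top jar with a red cap, 62 mm in diameter, 87 mm high, standing upright on one of the board's marks; the three jars look the same and only their weight differs. Origin: centre of its underside, z up. Any of them may be the heavy one. All weigh less than 0.7 kg and the heaviest is at least 0.2 kg heavier than either of the others
- brass_elbow: brass pipe elbow, 62x47x26 mm, between box and board on the robot's side; a bystander, to be left where it lies; origin at the centre of its underside
- grease_tin: round yellow tin with a grey lid, 70 mm across and 46 mm high, right of the board; a bystander, to be left where it lies; origin at the centre of its underside
- pliers: pliers with red handles, 54x176x13 mm, to the right near the robot; a bystander, to be left where it lies; origin at the centre of its underside
Mind the look-alikes: they are no part of the job. What is shaped like the jar_a but purple is not meant. Leave any green look-alike of the jar_c alone.

How it is judged:
By the outcome, as a careful person would: the job done as asked, in the order asked, and still so for the second after the job is handed in, while the arm keeps its last pose, push and grip.
It also fails if it takes over 72 s, if anything falls off the work surface, if the arm or the gripper's body presses on something with over 40 N, if the wrist force passes 120 N, or if a joint passes its speed limit or range.

## Working session

There is one attempt and no reset: what is moved stays moved. The work goes in short steps, Python scripts to look and compute and a tool call to move; the robot and the scene stay as the last step left them, time stands still between calls to the robot, and variables do not carry over. Pictures are saved under pics/ and viewed, about 8 in all and at most 12, crops included, and the job is handed in when it is done.

Besides the shell and the picture viewer there is one more tool, called after "Call:" in YAML: its name, and indented under it one key for each argument. drive_tool: Moves the arm, as the interface text tells. Shifts and turns lie within -1 to 1; 1 stands for 0.04 m of shift or 6 degrees of turn. Its arguments: {"type":"object","properties":{"targets":{"type":"array"},"claw":{"type":"number"},"newtons":{"type":"number"}},"required":["targets"]}

```bash
mkdir -p pics; cat > h.py <<'E'
import numpy as np, cv2
from station import arm
def shot(cam,name=None):
    im,d=arm.grab_frame(cam)
    if name: cv2.imwrite(f'pics/{name}.png',im[:,:,::-1])
    return im,d
def world(cam,p):
    c=arm.get_calibration(cam); return np.array(c['origin'])+np.array(c['rotation'])@np.array(p)
def pix(cam,w):
    c=arm.get_calibration(cam); p=np.array(c['rotation']).T@(np.array(w)-c['origin']); K=np.array(c['mtx'])
    q=K@np.array([p[0],-p[1],-p[2]]); return q[:2]/q[2]
E
python3 - <<'E'
from h import *
np.set_printoptions(precision=4,suppress=True)
s=arm.get_state(); print({k:np.round(v,3) for k,v in s.items()})
ims=[]
for cam in ['scene','top']:
    im,d=shot(cam); ims.append(im)
    for n in ['lid_hinge','lid_handle','mark_left','mark_middle','mark_right','jar_a','box','board','brass_elbow']:
        for r in arm.landmark_of(n,cam)[:4]:
            w=world(cam,r['point']); print(cam,n,round(r['score'],2),w,pix(cam,w).round())
cv2.imwrite('pics/a.png',cv2.resize(np.vstack(ims),None,fx=.78,fy=.78)[:,:,::-1]) if 0 else [cv2.imwrite(f'pics/a{i}.png',cv2.resize(m,(768,576))[:,:,::-1]) for i,m in enumerate(ims)]
E
```

```text
{'t': np.float64(0.0), 'q': array([-0.842,  0.359,  0.011, -0.   , -1.224, -0.288]), 'qd': array([-0.001, -0.   ,  0.001, -0.003, -0.   , -0.001]), 'joint_efforts': array([ -0.001, -58.271,  29.305,   6.997,   0.007,  -0.   ]), 'eef_pos': array([ 0.288, -0.61 ,  0.226]), 'ee_rot': array([ 3.14 , -0.   , -2.701]), 'force': array([-0.669,  0.694,  0.361]), 'moment': array([ 0.041, -0.018, -0.035]), 'width': np.float64(0.087)}Traceback (most recent call last):
  File "<stdin>", line 9, in <module>
  File "h.py", line 11, in pix
    q=K@np.array([p[0],-p[1],-p[2]]); return q[:2]/q[2]
                  ~^^^
IndexError: invalid index to scalar variable.
```

```bash
python3 - <<'E'
from station import arm
for c in ['scene','wrist']: print(arm.get_calibration(c))
E
```

```text
{'mtx': array([[458.15315776,   0.        , 252.52463954],
       [  0.        , 458.15315776, 186.70899797],
       [  0.        ,   0.        ,   1.        ]]), 'origin': array([-0.3428141 ,  0.73875069,  0.68828887]), 'rotation': array([ 1.09003105e+00,  2.33426844e-03, -2.34299459e+00])}
{'mtx': array([[297.31863964,   0.        , 254.61733682],
       [  0.        , 297.31863964, 192.88014248],
       [  0.        ,   0.        ,   1.        ]]), 'origin': array([ 0.22703703, -0.63778418,  0.38467673]), 'rotation': array([-2.51477101e-01, -8.65591496e-04,  2.01190737e+00])}
```

```bash
cat > h.py <<'E'
import numpy as np, cv2
from station import arm
from scipy.spatial.transform import Rotation as R
np.set_printoptions(precision=4,suppress=True)
def shot(cam,name=None):
    im,d=arm.grab_frame(cam)
    if name: cv2.imwrite(f'pics/{name}.png',cv2.resize(im,(768,576))[:,:,::-1])
    return im,d
def cal(cam):
    c=arm.get_calibration(cam); return np.array(c['mtx']),np.array(c['origin']),R.from_euler('xyz',c['rotation']).as_matrix()
def world(cam,p):
    K,o,r=cal(cam); return o+r@np.array(p)
def pix(cam,w):
    K,o,r=cal(cam); p=r.T@(np.array(w)-o); q=K@np.array([p[0],-p[1],-p[2]]); return q[:2]/q[2]
def cloud(cam,d):
    K,o,r=cal(cam); v,u=np.mgrid[:384,:512]
    return np.stack([(u-K[0,2])/K[0,0]*d,-(v-K[1,2])/K[1,1]*d,-d],-1)@r.T+o
E
python3 - <<'E'
from h import *
for cam in ['scene','top']:
    im,d=shot(cam,'a_'+cam); np.savez(f'{cam}0.npz',im=im,d=d)
    for n in ['lid_hinge','lid_handle','mark_left','mark_middle','mark_right','jar_a','box','board','brass_elbow']:
        for r in arm.landmark_of(n,cam)[:4]:
            w=world(cam,r['point']); print(cam,n,round(r['score'],2),w,(pix(cam,w)*1.5).round())
E
```

```text
scene lid_hinge 0.73 [0.5886 0.3098 0.0716] [174. 341.]
scene lid_handle 0.84 [0.5    0.3132 0.1845] [191. 301.]
scene lid_handle 0.5 [0.5015 0.0382 0.012 ] [333. 330.]
scene mark_left 0.67 [0.4989 0.0375 0.0104] [334. 332.]
scene mark_middle 0.93 [ 0.5052 -0.0956  0.014 ] [383. 304.]
scene mark_right 0.59 [ 0.5019 -0.2198  0.0148] [426. 284.]
scene jar_a 0.91 [ 0.5023 -0.0904  0.0193] [382. 303.]
scene jar_a 0.9 [0.6726 0.0273 0.0016] [282. 301.]
scene jar_a 0.88 [ 0.6347 -0.124   0.0019] [350. 283.]
scene jar_a 0.84 [ 0.3588 -0.026  -0.0009] [412. 353.]
scene box 0.91 [0.509  0.3137 0.0031] [202. 396.]
scene board 0.86 [ 0.5026 -0.092   0.003 ] [382. 310.]
scene brass_elbow 0.56 [0.3575 0.079  0.0027] [370. 376.]
scene brass_elbow 0.26 [ 0.5074 -0.0941  0.0117] [381. 305.]
scene brass_elbow 0.25 [ 0.5113 -0.2199  0.0142] [423. 283.]
top lid_hinge 0.59 [0.59   0.3107 0.0688] [202. 246.]
top lid_hinge 0.55 [ 0.5068 -0.2197  0.0139] [439. 283.]
top lid_handle 0.7 [0.5046 0.3142 0.1862] [184. 279.]
top mark_left 0.63 [0.4973 0.0349 0.0095] [328. 288.]
top mark_left 0.45 [0.503  0.3135 0.1863] [184. 280.]
top mark_middle 0.73 [ 0.5031 -0.093   0.011 ] [383. 285.]
top mark_right 0.74 [ 0.5056  0.3115 -0.0021] [209. 287.]
top mark_right 0.66 [ 0.5052 -0.2207  0.0139] [439. 283.]
top jar_a 0.78 [ 0.6327 -0.1239  0.0022] [396. 230.]
top jar_a 0.73 [0.5009 0.0421 0.0069] [325. 287.]
top jar_a 0.73 [ 0.3561 -0.0253 -0.0023] [355. 350.]
top jar_a 0.66 [ 0.667   0.0309 -0.0002] [329. 216.]
top box 0.67 [0.5044 0.3125 0.1864] [185. 279.]
top box 0.62 [ 0.5057  0.3131 -0.0028] [208. 287.]
top board 0.83 [ 0.5037 -0.0904 -0.0005] [382. 285.]
top brass_elbow 0.58 [0.3577 0.0824 0.0021] [308. 350.]
top brass_elbow 0.32 [0.5025 0.0444 0.0101] [324. 286.]
```

View pics/a_scene.png

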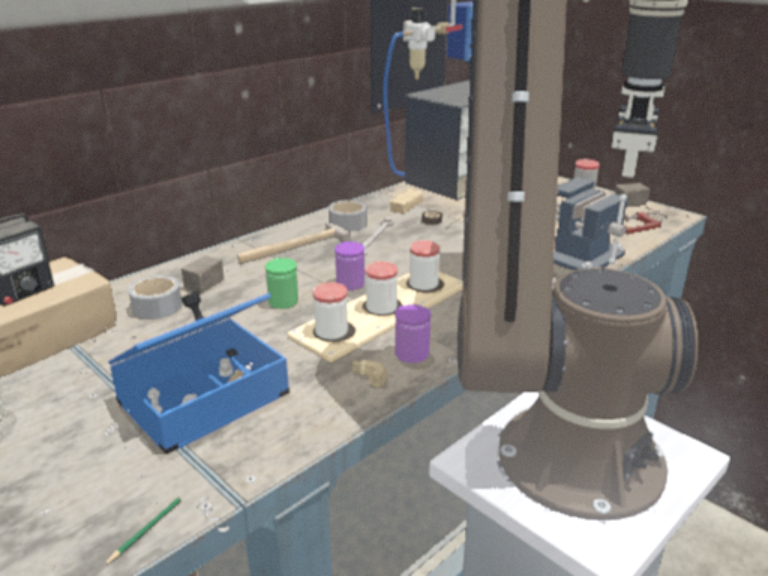

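View pics/a_top.png

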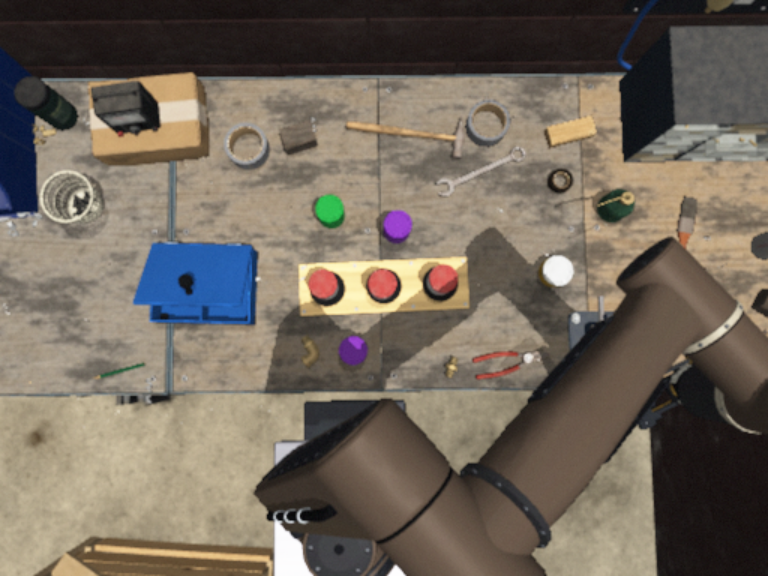

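```bash
python3 - <<'E'
from h import *
for cam in ['scene','top']:
    f=np.load(cam+'0.npz'); im=f['im'].astype(int); d=f['d']; P=cloud(cam,d)
    r,g,b=im[...,0],im[...,1],im[...,2]; ok=d>0
    for nm,c in [('L',.037),('M',-.093),('R',-.221)]:
        near=ok&(abs(P[...,1]-c)<.06)&(abs(P[...,0]-.503)<.08)
        for lab,m in [('cap',near&(r>g+50)&(r>b+50)&(P[...,2]>.09)&(P[...,2]<.11)),('white',near&(np.minimum(g,b)>120)&(P[...,2]>.03)&(P[...,2]<.08)),('black',near&(im.sum(-1)<150)&(P[...,2]<.03))]:
            q=P[m]
            if len(q)>10: print(cam,nm,lab,len(q),'mean',q.mean(0),'mid',(np.percentile(q,3,0)+np.percentile(q,97,0))/2)
    bl=ok&(b>r+40)&(b>g+20)&(P[...,0]>.35)&(P[...,0]<.65)&(P[...,1]>.15)&(P[...,1]<.48)&(P[...,2]<.25)
    q=P[bl]
    lid=q[(q[:,2]>.085)]
    c=lid.mean(0); u,s,v=np.linalg.svd(lid-c); n=v[2]*np.sign(v[2,2]); print(cam,'lid n',n,len(lid),'rms',s[2]/len(lid)**.5,'ang',np.arctan2(np.hypot(n[0],n[1]),n[2]),'c',c,'mins',lid.min(0),lid.max(0))
    rim=q[abs(q[:,2]-.068)<.008]; print('rim',np.percentile(rim,[1,99],axis=0))
    rim2=rim[rim[:,0]<.45]; print(len(rim2)); 
    if len(rim2)>20: print('front edge fit',np.polyfit(rim2[:,1],rim2[:,0],1))
E
```

```text
scene L cap 234 mean [0.4964 0.0464 0.0991] mid [0.4984 0.0452 0.0976]
scene L white 364 mean [0.4844 0.057  0.0553] mid [0.4918 0.0491 0.0553]
scene M cap 197 mean [ 0.4953 -0.0821  0.0989] mid [ 0.4967 -0.0833  0.0975]
scene M white 320 mean [ 0.4838 -0.0708  0.0554] mid [ 0.4911 -0.0783  0.0552]
scene R cap 153 mean [ 0.5048 -0.2132  0.099 ] mid [ 0.5058 -0.2149  0.0977]
scene R white 283 mean [ 0.4943 -0.2024  0.0553] mid [ 0.5013 -0.2103  0.0552]
scene lid n [ 0.5943 -0.0225  0.8039] 559 rms 0.002116459272356085 ang 0.6369409254288112 c [0.4798 0.3331 0.1542] mins [0.4488 0.2067 0.0858] [0.5789 0.4246 0.1767]
rim [[0.4184 0.2041 0.0601]
 [0.5935 0.4248 0.0736]]
530
front edge fit [0.0303 0.4153]
top L cap 281 mean [0.5028 0.0409 0.0981] mid [0.5032 0.0406 0.098 ]
top L black 94 mean [0.4819 0.026  0.0127] mid [0.4924 0.0336 0.0133]
top M cap 280 mean [ 0.5012 -0.0885  0.0982] mid [ 0.5017 -0.0892  0.0984]
top M black 59 mean [ 0.4836 -0.1066  0.0126] mid [ 0.4901 -0.0955  0.0125]
top R cap 280 mean [ 0.5104 -0.2206  0.0981] mid [ 0.5101 -0.2201  0.0978]
top R black 95 mean [ 0.488  -0.2147  0.0125] mid [ 0.5002 -0.2188  0.0131]
top lid n [ 0.5696 -0.0182  0.8217] 2600 rms 0.003670716100159171 ang 0.6063792171606853 c [0.5173 0.3087 0.1328] mins [0.4519 0.1984 0.085 ] [0.5945 0.4216 0.1926]
rim [[0.4221 0.1986 0.0603]
 [0.5955 0.4224 0.0757]]
128
front edge fit [0.0279 0.4197]
```

Call:
drive_tool:
  targets:
    - [0.9,0.3,1,0,0,-0.8]
    - [0.95,0.7,0.8,0,0,-0.8]
    - [0.95,1,0.2,0,0,-0.9]
    - [0.95,1,0,0,0,-0.9]
    - [0.95,1,0,0,0,-0.8]
  claw: 1

```text
t: 1.72
eef_pos: [0.477, -0.4491, 0.3069]
ee_rot: [-3.141, 0.001, 3.139]
force: [1.0, -1.3, 0.1]
width: 0.0878
```

Call:
drive_tool:
  targets:
    - [0,1,0,0,0,0]
    - [0,1,0,0,0,0]
    - [0,1,0,0,0,0]
    - [0,1,0,0,0,0]
    - [0,1,0,0,0,0]

```text
t: 2.35
eef_pos: [0.4758, -0.2492, 0.3067]
ee_rot: [-3.142, 0.0, -3.141]
force: [0.4, -0.6, 0.3]
width: 0.0877
```

Call:
drive_tool:
  targets:
    - [0,1,0,0,0,0]
    - [0,1,0,0,0,0]
    - [0,1,0,0,0,0]
    - [0,1,0,0,0,0]
    - [0,1,0,0,0,0]

```text
t: 2.98
eef_pos: [0.4758, -0.0492, 0.3069]
ee_rot: [3.141, 0.001, -3.141]
force: [0.7, -0.4, 0.6]
width: 0.0874
```

Call:
drive_tool:
  targets:
    - [0,1,0,0,0,0]
    - [0,1,0,0,0,0]
    - [0,1,0,0,0,0]
    - [0,1,0,0,0,0]
    - [0,0.9,0,0,0,0]

```text
t: 3.6
eef_pos: [0.4758, 0.147, 0.3068]
ee_rot: [3.141, 0.001, -3.14]
force: [0.5, -0.2, -0.1]
width: 0.0877
```

Call:
drive_tool:
  targets:
    - [0,1,0,0,0,0]
    - [0,1,0,0,0,0]
    - [0,1,0,0,0,0]
    - [0,1,0,0,0,0]
    - [0,0.15,-0.8,0,0,0]

```text
t: 4.22
eef_pos: [0.4768, 0.3147, 0.2759]
ee_rot: [3.139, 0.003, -3.138]
force: [0.1, -0.8, -0.9]
width: 0.0873
```

Call:
drive_tool:
  targets:
    - [0,0,-0.8,0,0,0]
    - [0,0,-0.8,0,0,0]
    - [0,0,-0.5,0,0,0]
    - [0,0,-0.3,0,0,0]
    - [0,0,0,0,0,0]

```text
t: 4.85
eef_pos: [0.4758, 0.3113, 0.1782]
ee_rot: [-3.141, -0.001, -3.141]
force: [-0.2, -0.3, 0.2]
width: 0.0876
```

```bash
python3 - <<'E'
from h import *
shot('scene','b')
print(arm.get_state()['eef_pos'],arm.get_state()['force'])
E
```

```text
[0.4762 0.3117 0.179 ] [0.2911 0.1111 0.5926]
```

View pics/b.png

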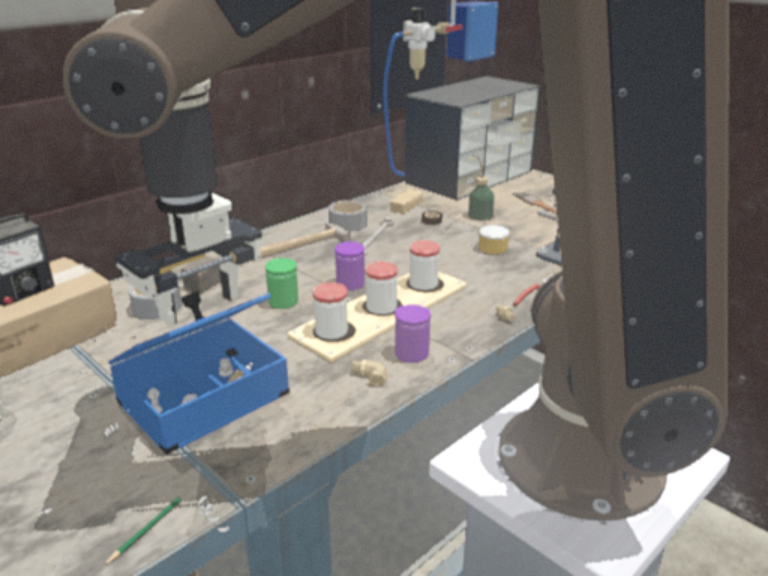

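Call:
drive_tool:
  targets:
    - [0,0,-0.12,0,0,0]
    - [0,0,-0.12,0,0,0]
    - [0,0,-0.12,0,0,0]
    - [-0.05,0,-0.12,0,0,0]
    - [-0.06,0,-0.12,0,0,0]

```text
t: 5.52
eef_pos: [0.4715, 0.3116, 0.1543]
ee_rot: [3.142, 0.0, -3.141]
force: [0.1, -0.4, 0.3]
width: 0.0879
```

Call:
drive_tool:
  targets:
    - [-0.06,0,-0.12,0,0,0]
    - [-0.06,0,-0.12,0,0,0]
    - [-0.06,0,-0.12,0,0,0]
    - [-0.06,0,-0.12,0,0,0]
    - [-0.06,0,-0.12,0,0,0]

```text
t: 6.15
eef_pos: [0.4595, 0.3116, 0.1303]
ee_rot: [3.141, 0.0, -3.141]
force: [0.6, 0.9, 0.5]
width: 0.0875
```

```bash
python3 - <<'E'
from h import *
im,d=shot('scene'); P=cloud('scene',d)
cv2.imwrite('pics/c.png',cv2.resize(im[100:300,50:290],(720,600))[:,:,::-1])
print(arm.get_state()['eef_pos'],arm.get_state()['force'])
for r in arm.landmark_of('lid_handle','scene'): print(r['score'],world('scene',r['point']))
E
```

```text
[0.459  0.3113 0.1296] [0.4815 0.8457 0.1382]
0.93 [0.4755 0.3132 0.1568]
```

View pics/c.png

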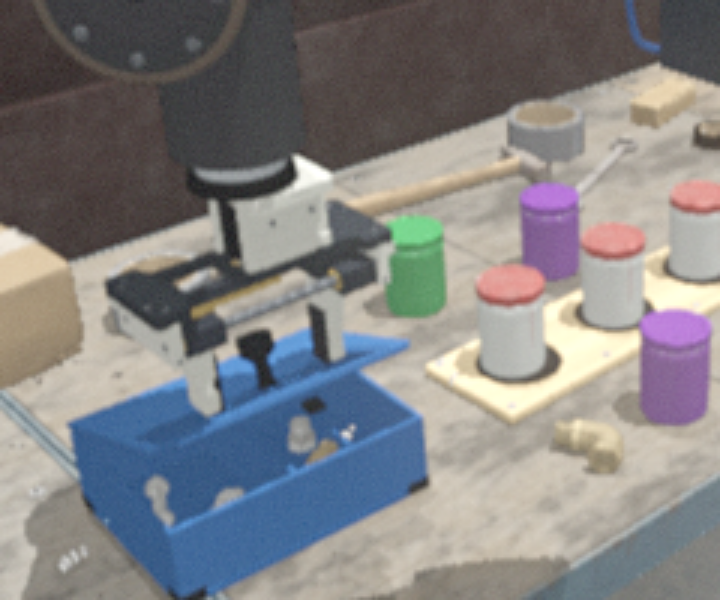

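Both fingers stand on the lid either side of the knob, and the lid is moving down with them (knob from z 0.185 to 0.157). I'll keep going.

Call:
drive_tool:
  targets:
    - [-0.06,0,-0.12,0,0,0]
    - [-0.06,0,-0.12,0,0,0]
    - [-0.05,0,-0.12,0,0,0]
    - [-0.05,0,-0.12,0,0,0]
    - [-0.04,0,-0.12,0,0,0]

```text
t: 6.88
eef_pos: [0.449, 0.3115, 0.1062]
ee_rot: [-3.142, -0.0, -3.141]
force: [1.0, 0.3, 1.4]
width: 0.0875
```

Call:
drive_tool:
  targets:
    - [-0.03,0,-0.12,0,0,0]
    - [-0.03,0,-0.12,0,0,0]
    - [-0.02,0,-0.1,0,0,0]
    - [0,0,-0.08,0,0,0]
    - [0,0,-0.05,0,0,0]

```text
t: 7.5
eef_pos: [0.4458, 0.3114, 0.0875]
ee_rot: [-3.141, -0.0, -3.141]
force: [-0.3, -0.2, 1.1]
width: 0.0878
```

Call:
drive_tool:
  targets:
    - [0,0,-0.06,0,0,0]
    - [0,0,-0.06,0,0,0]
    - [0,0,-0.04,0,0,0]
    - [0,0,-0.03,0,0,0]
    - [0,0,0,0,0,0]

```text
t: 8.12
eef_pos: [0.446, 0.3115, 0.0801]
ee_rot: [-3.142, -0.0, -3.141]
force: [0.4, -0.7, 0.0]
width: 0.0876
```

Call:
drive_tool:
  targets:
    - [0,0,-0.025,0,0,0]
    - [0,0,-0.025,0,0,0]
    - [0,0,0,0,0,0]

```text
t: 8.5
eef_pos: [0.446, 0.3116, 0.0787]
ee_rot: [3.141, 0.0, -3.14]
force: [-2.2, -1.2, 6.1]
width: 0.0876
```

Call:
drive_tool:
  targets:
    - [0,0,-0.025,0,0,0]
    - [0,0,-0.025,0,0,0]
    - [0,0,0,0,0,0]

```text
t: 8.88
eef_pos: [0.4461, 0.3116, 0.0785]
ee_rot: [3.141, 0.001, -3.14]
force: [-8.4, -3.0, 23.0]
width: 0.0881
```

```bash
python3 - <<'E'
from h import *
im,d=shot('scene'); P=cloud('scene',d)
cv2.imwrite('pics/d.png',cv2.resize(im[130:310,60:276],(720,600))[:,:,::-1])
print(arm.get_state()['eef_pos'],arm.get_state()['force'])
for r in arm.landmark_of('lid_handle','scene'): print(r['score'],world('scene',r['point']))
E
```

```text
[0.4461 0.3116 0.0785] [-8.0944 -3.9509 24.1475]
0.73 [0.4511 0.3123 0.1133]
```

View pics/d.png

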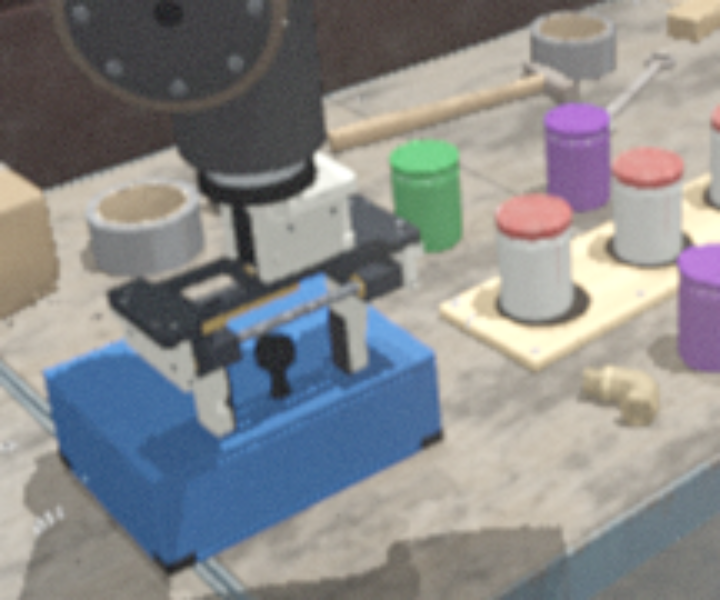

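Call:
drive_tool:
  targets:
    - [0,0,0.5,0,0,0]
    - [0,0,1,0,0,0]
    - [0,0,1,0,0,0]
    - [0,0,1,0,0,0]
    - [0.2,-0.8,0.2,0,0,0]

```text
t: 9.6
eef_pos: [0.4551, 0.2814, 0.2272]
ee_rot: [3.138, 0.004, -3.138]
force: [0.6, 0.1, -1.4]
width: 0.0874
```

Call:
drive_tool:
  targets:
    - [0.25,-1,0,0,0,0]
    - [0.25,-1,0,0,0,0]
    - [0.25,-1,0,0,0,0]
    - [0.25,-1,0,0,0,0]
    - [0.23,-1,0,0,0,0]

```text
t: 10.22
eef_pos: [0.5034, 0.0783, 0.2243]
ee_rot: [3.141, 0.0, -3.14]
force: [0.9, 0.1, -0.4]
width: 0.0876
```

Call:
drive_tool:
  targets:
    - [0,-0.99,0,0,0,0]
    - [0,0,0,0,0,0]

```text
t: 10.48
eef_pos: [0.5029, 0.0378, 0.2241]
ee_rot: [-3.141, -0.0, 3.14]
force: [0.3, 0.9, 0.5]
width: 0.0879
```

```bash
python3 - <<'E'
from h import *
for cam in ['scene','top']:
    f=np.load(cam+'0.npz'); im=f['im']; d=f['d']; P=cloud(cam,d)
    m=(d>0)&(P[...,2]>.007)&(P[...,2]<.018)&(abs(P[...,0]-.503)<.085)&(abs(P[...,1]+.091)<.225)
    m=cv2.morphologyEx(m.astype(np.uint8),cv2.MORPH_OPEN,np.ones((3,3)))>0
    q=P[m][:,:2].astype(np.float32); print(cam,len(q),cv2.minAreaRect(q*1000))
    print('lid/top blue z', end=' ')
im,d=shot('scene'); P=cloud('scene',d); b=im.astype(int)
bl=(d>0)&(b[...,2]>b[...,0]+40)&(abs(P[...,0]-.5)<.07)&(abs(P[...,1]-.313)<.1)&(P[...,2]>.06)&(P[...,2]<.2)
q=P[bl]; print(len(q),'lid z fit a*x+b*y+c',np.linalg.lstsq(np.c_[q[:,0],q[:,1],np.ones(len(q))],q[:,2],rcond=None)[0],q[:,2].mean())
for n in ['lid_handle','jar_a','mark_left','mark_middle','mark_right']:
  for r in arm.landmark_of(n,'scene')[:3]: print(n,r['score'],world('scene',r['point']))
im,d=shot('top')
for n in ['mark_left','mark_middle','mark_right','jar_a']:
  for r in arm.landmark_of(n,'top')[:3]: print('top',n,r['score'],world('top',r['point']))
print(arm.get_state()['eef_pos'],arm.get_state()['force'])
E
```

```text
scene 1686 ((502.5484619140625, -89.84756469726562), (124.8140869140625, 391.2967529296875), 2.241652250289917)
lid/top blue z top 2284 ((503.9784851074219, -93.95254516601562), (119.98216247558594, 389.94110107421875), 1.858161449432373)
lid/top blue z 2703 lid z fit a*x+b*y+c [-0.009  -0.002   0.0856] 0.08049939784246356
lid_handle 0.59 [0.448  0.3127 0.1139]
lid_handle 0.44 [ 0.5024 -0.0948  0.0101]
jar_a 0.97 [ 0.5029 -0.0932  0.0143]
jar_a 0.93 [0.6716 0.0251 0.003 ]
jar_a 0.75 [ 0.5129 -0.2198  0.0135]
mark_left 0.84 [0.5    0.0395 0.014 ]
mark_middle 0.95 [ 0.5061 -0.0901  0.0126]
mark_right 0.77 [ 0.5042 -0.2166  0.0142]
top mark_left 0.73 [0.4946 0.0378 0.0107]
top mark_middle 0.55 [ 0.5014 -0.0956  0.0114]
top mark_right 0.75 [ 0.508  -0.2207  0.0153]
top mark_right 0.63 [0.4979 0.0355 0.011 ]
top jar_a 0.87 [ 0.5139 -0.222   0.0088]
top jar_a 0.84 [ 0.6303 -0.1231  0.0029]
top jar_a 0.8 [ 0.503  -0.0845  0.0122]
[0.5032 0.0404 0.2242] [ 0.8115  0.6455 -0.6739]
```

Call:
drive_tool:
  targets:
    - [0,0,-1,0,0,0]
    - [0,0,-1,0,0,0]
    - [0,0,-1,0,0,0]
    - [0,0,-0.7,0,0,0]
    - [0,0,-0.4,0,0,0]

```text
t: 11.65
eef_pos: [0.5025, 0.0398, 0.0586]
ee_rot: [-3.141, -0.002, -3.14]
force: [-0.2, -1.4, 0.7]
width: 0.0874
```

Call:
drive_tool:
  targets:
    - [0,0,-0.25,0,0,0]
    - [0,0,0,0,0,0]

```text
t: 11.9
eef_pos: [0.503, 0.0399, 0.0498]
ee_rot: [-3.141, -0.001, -3.141]
force: [-0.5, 0.5, 0.3]
width: 0.0877
```

Call:
drive_tool:
  targets:
    - [0,0,0,0,0,0]
    - [0,0,0,0,0,0]
    - [0,0,0,0,0,0]
    - [0,0,0,0,0,0]
  claw: 0.3
  newtons: 30

```text
t: 12.4
eef_pos: [0.5035, 0.0401, 0.0507]
ee_rot: [3.141, 0.001, -3.141]
force: [-1.0, 0.8, 3.5]
width: 0.0617
```

Call:
drive_tool:
  targets:
    - [0,0,0.15,0,0,0]
    - [0,0,0.3,0,0,0]
    - [0,0,0.35,0,0,0]
    - [0,0,0.3,0,0,0]
    - [0,0,0.15,0,0,0]

```text
t: 13.02
eef_pos: [0.5036, 0.0401, 0.1014]
ee_rot: [3.141, 0.001, -3.141]
force: [-0.1, -0.0, -2.6]
width: 0.0619
```

Call:
drive_tool:
  targets:
    - [0,0,0,0,0,0]
    - [0,0,0,0,0,0]
    - [0,0,0,0,0,0]
    - [0,0,0,0,0,0]

```text
t: 13.52
eef_pos: [0.503, 0.0399, 0.0998]
ee_rot: [-3.141, -0.001, -3.141]
force: [1.0, -0.4, -3.6]
width: 0.0617
```

Call:
drive_tool:
  targets:
    - [0,0,0,0,0,0]

```text
t: 13.65
eef_pos: [0.5031, 0.0399, 0.1]
ee_rot: [-3.141, -0.0, -3.141]
force: [0.1, -0.2, -3.4]
width: 0.0613
```

```bash
python3 - <<'E'
from h import *
for i in range(3):
    shot('scene'); s=arm.get_state(); print(s['t'],s['eef_pos'],s['force'],s['width'],s['joint_efforts'])
E
```

```text
13.7 [0.5031 0.0399 0.1   ] [ 0.2598  0.1552 -2.1123] 0.061616759777506594 [ -0.0013 -41.007   23.9893   5.8453  -0.0928  -0.    ]
13.75 [0.5031 0.0399 0.1001] [-0.5954  0.0231 -2.9757] 0.06147039714435579 [ -0.0015 -40.9992  23.9952   5.8464  -0.0924  -0.    ]
13.8 [0.5032 0.0399 0.1001] [-0.3485  0.1902 -2.2397] 0.06189209815826688 [  0.0007 -40.9963  24.       5.8472  -0.092   -0.    ]
```

Call:
drive_tool:
  targets:
    - [0,0,-0.35,0,0,0]
    - [0,0,-0.4,0,0,0]
    - [0,0,-0.3,0,0,0]
    - [0,0,-0.12,0,0,0]
    - [0,0,-0.05,0,0,0]

```text
t: 14.42
eef_pos: [0.5032, 0.0399, 0.051]
ee_rot: [-3.141, -0.0, -3.141]
force: [-0.7, -0.4, -3.6]
width: 0.0616
```

Call:
drive_tool:
  targets:
    - [0,0,-0.02,0,0,0]
    - [0,0,0,0,0,0]

```text
t: 14.68
eef_pos: [0.5034, 0.04, 0.0509]
ee_rot: [3.141, 0.001, -3.141]
force: [0.2, 0.2, -2.3]
width: 0.0613
```

Call:
drive_tool:
  targets:
    - [0,0,-0.02,0,0,0]
    - [0,0,0,0,0,0]

```text
t: 14.92
eef_pos: [0.5035, 0.0401, 0.0506]
ee_rot: [3.141, 0.001, -3.14]
force: [-2.3, 0.4, 5.7]
width: 0.0616
```

Call:
drive_tool:
  targets:
    - [0,0,0,0,0,0]
    - [0,0,0,0,0,0]
    - [0,0,0,0,0,0]
    - [0,0,0,0,0,0]
  claw: 1

```text
t: 15.42
eef_pos: [0.5032, 0.0399, 0.0497]
ee_rot: [3.142, 0.0, -3.141]
force: [-0.6, -0.3, 0.0]
width: 0.087
```

Call:
drive_tool:
  targets:
    - [0,0,0.5,0,0,0]
    - [0,0,1,0,0,0]
    - [0,0,1,0,0,0]
    - [0,0,0.5,0,0,0]
    - [0,-0.8,0.1,0,0,0]

```text
t: 16.05
eef_pos: [0.5043, 0.0089, 0.1756]
ee_rot: [3.14, 0.003, -3.138]
force: [0.3, -0.3, 0.0]
width: 0.0876
```

Call:
drive_tool:
  targets:
    - [-0.05,-0.9,0,0,0,0]
    - [0,-0.9,0,0,0,0]
    - [0,-0.63,0,0,0,0]
    - [0,0,0,0,0,0]

```text
t: 16.55
eef_pos: [0.5009, -0.0906, 0.1736]
ee_rot: [-3.141, -0.0, 3.14]
force: [0.0, 0.7, -0.9]
width: 0.0877
```

```bash
python3 - <<'E'
from h import *
im,d=shot('top','e'); P=cloud('top',d); b=im.astype(int)
r,g,bb=b[...,0],b[...,1],b[...,2]
for c in (.037,-.093,-.221):
    m=(d>0)&(abs(P[...,1]-c)<.06)&(abs(P[...,0]-.503)<.08)&(r>g+50)&(r>bb+50)&(P[...,2]>.09)&(P[...,2]<.11)
    print(c,m.sum(),P[m].mean(0) if m.sum() else '')
im,d=shot('scene')
cv2.imwrite('pics/e.png',cv2.resize(im[100:300,70:326],(768,600))[:,:,::-1])
s=arm.get_state(); print(s['eef_pos'],s['width'],s['force'])
E
```

```text
0.037 0 
-0.093 19 [ 0.4755 -0.0859  0.0966]
-0.221 223 [ 0.5103 -0.2269  0.0976]
[ 0.5011 -0.0893  0.1737] 0.08784198551898795 [ 0.6087 -0.1058  0.3175]
```

View pics/e.png

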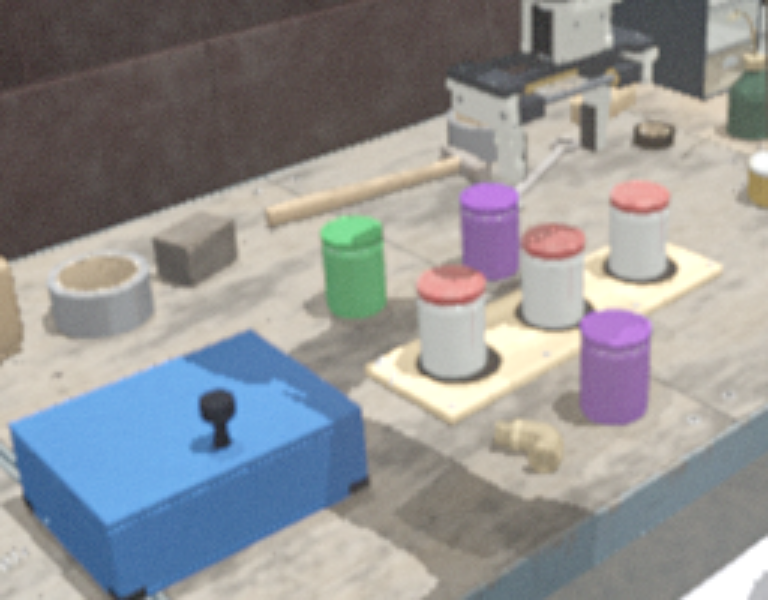

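Lid is shut, and the left jar (452,325) stands on its mark again. Next is the middle jar.

Call:
drive_tool:
  targets:
    - [0,0,-0.9,0,0,0]
    - [0,0,-1,0,0,0]
    - [0,0,-0.75,0,0,0]
    - [0,0,-0.35,0,0,0]
    - [0,0,-0.1,0,0,0]

```text
t: 17.27
eef_pos: [0.5012, -0.0888, 0.0494]
ee_rot: [-3.141, -0.001, -3.14]
force: [0.4, -0.2, 0.8]
width: 0.0876
```

Call:
drive_tool:
  targets:
    - [0,0,0,0,0,0]
    - [0,0,0,0,0,0]
    - [0,0,0,0,0,0]
    - [0,0,0,0,0,0]
    - [0,0,0,0,0,0]
  claw: 0.3
  newtons: 30

```text
t: 17.9
eef_pos: [0.5017, -0.0892, 0.0505]
ee_rot: [3.141, 0.001, -3.141]
force: [-1.1, 1.9, 6.0]
width: 0.0612
```

Call:
drive_tool:
  targets:
    - [0,0,0.15,0,0,0]
    - [0,0,0.3,0,0,0]
    - [0,0,0.35,0,0,0]
    - [0,0,0.3,0,0,0]
    - [0,0,0.15,0,0,0]

```text
t: 18.52
eef_pos: [0.5016, -0.0892, 0.101]
ee_rot: [3.141, 0.002, -3.141]
force: [-0.4, -0.3, -3.1]
width: 0.0616
```

Call:
drive_tool:
  targets:
    - [0,0,0,0,0,0]
    - [0,0,0,0,0,0]
    - [0,0,0,0,0,0]
    - [0,0,0,0,0,0]

```text
t: 19.02
eef_pos: [0.501, -0.0893, 0.0994]
ee_rot: [-3.141, -0.001, -3.141]
force: [0.3, -0.4, -1.9]
width: 0.0617
```

```bash
python3 - <<'E'
from h import *
for i in range(4):
    shot('scene'); s=arm.get_state(); print(s['t'],s['eef_pos'],s['force'],s['width'],s['joint_efforts'])
E
```

```text
19.075 [ 0.5011 -0.0893  0.0995] [-0.5794 -0.5056 -1.7212] 0.06156217880014229 [ -0.0038 -41.4351  23.8335   5.7936  -0.0896  -0.    ]
19.125 [ 0.5011 -0.0893  0.0995] [ 0.0963 -0.076  -1.5256] 0.06185825218503696 [ -0.0017 -41.4082  23.8372   5.7946  -0.0891   0.    ]
19.175 [ 0.5011 -0.0893  0.0996] [-0.1563  0.0167 -1.4825] 0.06165130311888153 [ -0.0009 -41.3906  23.8426   5.7959  -0.0886  -0.    ]
19.225 [ 0.5011 -0.0893  0.0996] [ 0.007   0.4126 -1.7255] 0.06193608477731457 [ -0.0005 -41.3804  23.8478   5.797   -0.0882  -0.    ]
```

Call:
drive_tool:
  targets:
    - [0,0,-0.35,0,0,0]
    - [0,0,-0.4,0,0,0]
    - [0,0,-0.3,0,0,0]
    - [0,0,-0.12,0,0,0]
    - [0,0,-0.05,0,0,0]

```text
t: 19.85
eef_pos: [0.5012, -0.0893, 0.0506]
ee_rot: [-3.141, -0.0, -3.14]
force: [0.6, 0.3, -1.0]
width: 0.0615
```

Call:
drive_tool:
  targets:
    - [0,0,-0.02,0,0,0]
    - [0,0,-0.01,0,0,0]
    - [0,0,0,0,0,0]

```text
t: 20.23
eef_pos: [0.5012, -0.0893, 0.0505]
ee_rot: [3.142, 0.001, -3.141]
force: [-3.5, 0.7, 5.4]
width: 0.0617
```

Call:
drive_tool:
  targets:
    - [0,0,0,0,0,0]
    - [0,0,0,0,0,0]
    - [0,0,0,0,0,0]
    - [0,0,0,0,0,0]
  claw: 1

```text
t: 20.72
eef_pos: [0.5013, -0.0893, 0.0497]
ee_rot: [3.142, 0.0, -3.141]
force: [-0.2, -0.2, -0.0]
width: 0.0869
```

Call:
drive_tool:
  targets:
    - [0,0,0.5,0,0,0]
    - [0,0,1,0,0,0]
    - [0,0,1,0,0,0]
    - [0,0,0.5,0,0,0]
    - [0.1,-0.8,0.1,0,0,0]

```text
t: 21.35
eef_pos: [0.5063, -0.1205, 0.1759]
ee_rot: [3.141, 0.004, -3.138]
force: [0.8, -0.2, -0.7]
width: 0.0878
```

Call:
drive_tool:
  targets:
    - [0.12,-0.9,0,0,0,0]
    - [0,-0.9,0,0,0,0]
    - [0,-0.68,0,0,0,0]
    - [0,0,0,0,0,0]

```text
t: 21.85
eef_pos: [0.5097, -0.2219, 0.1733]
ee_rot: [-3.142, -0.001, 3.14]
force: [0.3, 0.4, 0.1]
width: 0.0878
```

Call:
drive_tool:
  targets:
    - [0,0,-0.9,0,0,0]
    - [0,0,-1,0,0,0]
    - [0,0,-0.75,0,0,0]
    - [0,0,-0.35,0,0,0]
    - [0,0,-0.1,0,0,0]

```text
t: 22.48
eef_pos: [0.51, -0.2201, 0.0494]
ee_rot: [-3.142, -0.001, -3.14]
force: [0.9, -0.6, -0.1]
width: 0.0874
```

Call:
drive_tool:
  targets:
    - [0,0,0,0,0,0]
    - [0,0,0,0,0,0]
    - [0,0,0,0,0,0]
    - [0,0,0,0,0,0]
    - [0,0,0,0,0,0]
  claw: 0.3
  newtons: 35

```text
t: 23.1
eef_pos: [0.5105, -0.2207, 0.0506]
ee_rot: [-3.141, 0.001, -3.14]
force: [-0.9, -1.6, 5.7]
width: 0.0618
```

Call:
drive_tool:
  targets:
    - [0,0,0.15,0,0,0]
    - [0,0,0.3,0,0,0]
    - [0,0,0.35,0,0,0]
    - [0,0,0.3,0,0,0]
    - [0,0,0.15,0,0,0]

```text
t: 23.72
eef_pos: [0.5104, -0.2205, 0.101]
ee_rot: [-3.141, 0.002, -3.141]
force: [0.8, -0.6, -5.5]
width: 0.0616
```

Call:
drive_tool:
  targets:
    - [0,0,0,0,0,0]
    - [0,0,0,0,0,0]
    - [0,0,0,0,0,0]
    - [0,0,0,0,0,0]

```text
t: 24.22
eef_pos: [0.5098, -0.2204, 0.0994]
ee_rot: [3.142, -0.001, -3.141]
force: [-0.9, 0.4, -5.4]
width: 0.0618
```

```bash
python3 - <<'E'
from h import *
for i in range(4):
    im,d=shot('scene'); s=arm.get_state(); print(s['t'],s['eef_pos'],s['force'],s['width'],s['joint_efforts'])
cv2.imwrite('pics/f.png',cv2.resize(im[80:280,120:376],(768,600))[:,:,::-1])
E
```

```text
24.275 [ 0.5099 -0.2204  0.0995] [-0.3571  0.3941 -5.4894] 0.061420875544748864 [ -0.0029 -49.4741  25.6287   6.4443  -0.0843  -0.0001]
24.325 [ 0.5099 -0.2205  0.0995] [-0.3174 -0.004  -6.4665] 0.061623839140433165 [ -0.0027 -49.448   25.6332   6.4458  -0.0835  -0.    ]
24.375 [ 0.5099 -0.2205  0.0996] [ 0.4018  0.0655 -5.095 ] 0.06172242221629638 [ -0.0012 -49.4307  25.6392   6.4471  -0.0827  -0.0001]
24.425 [ 0.5099 -0.2205  0.0996] [-0.2931  0.2936 -5.7612] 0.0612980548922476 [ -0.0017 -49.4211  25.6455   6.4482  -0.0818  -0.0001]
```

View pics/f.png

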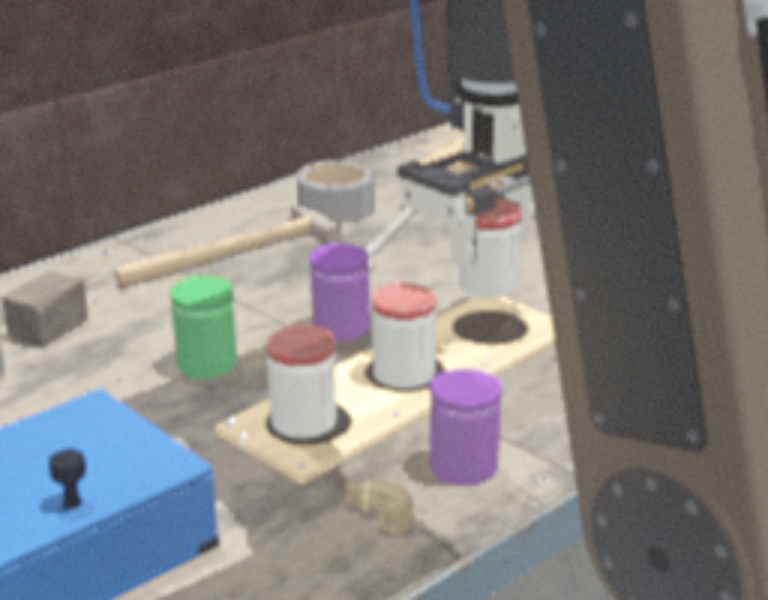

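The right jar weighs about 5.6 N, against 2.9 N for the left and 1.6 N for the middle. In the picture it hangs upright, and the other two stand on their marks. I'll raise it another 15 cm.

Call:
drive_tool:
  targets:
    - [0,0,0.2,0,0,0]
    - [0,0,0.4,0,0,0]
    - [0,0,0.5,0,0,0]
    - [0,0,0.55,0,0,0]
    - [0,0,0.55,0,0,0]

```text
t: 25.05
eef_pos: [0.5101, -0.2205, 0.1899]
ee_rot: [-3.141, 0.001, -3.14]
force: [-0.3, -0.3, -5.8]
width: 0.0612
```

Call:
drive_tool:
  targets:
    - [0,0,0.55,0,0,0]
    - [0,0,0.5,0,0,0]
    - [0,0,0.35,0,0,0]
    - [0,0,0.15,0,0,0]
    - [0,0,0,0,0,0]

```text
t: 25.68
eef_pos: [0.5099, -0.2204, 0.2499]
ee_rot: [3.141, 0.0, -3.141]
force: [-0.1, -0.0, -6.0]
width: 0.0615
```

Call:
drive_tool:
  targets:
    - [0,0,0,0,0,0]
    - [0,0,0,0,0,0]
    - [0,0,0,0,0,0]
    - [0,0,0,0,0,0]
    - [0,0,0,0,0,0]

```text
t: 26.3
eef_pos: [0.51, -0.2205, 0.2497]
ee_rot: [3.142, -0.0, -3.141]
force: [0.0, 0.2, -4.6]
width: 0.0617
```

```bash
python3 - <<'E'
from h import *
im,d=shot('scene','g'); s=arm.get_state(); print(s['t'],s['eef_pos'],s['force'],s['width'],s['qd'])
for n in ['jar_a','lid_handle','brass_elbow','grease_tin']:
  for r in arm.landmark_of(n,'scene'): print(n,r['score'],world('scene',r['point']))
shot('top')
for r in arm.landmark_of('jar_a','top'): print('top',r['score'],world('top',r['point']))
E
```

```text
26.35 [ 0.51   -0.2205  0.2497] [-0.1156 -1.1261 -6.0024] 0.061201459329994615 [ 0.0007 -0.0014  0.0006  0.0013  0.0002  0.0014]
jar_a 0.96 [ 0.5112 -0.2181  0.2121]
jar_a 0.83 [ 0.4999 -0.0893  0.0185]
jar_a 0.72 [ 0.3588 -0.0254 -0.0019]
jar_a 0.7 [0.6702 0.0235 0.0033]
jar_a 0.69 [0.5021 0.0414 0.0088]
jar_a 0.57 [ 0.6346 -0.125   0.0038]
lid_handle 0.81 [0.4502 0.313  0.1125]
brass_elbow 0.59 [0.3587 0.0781 0.004 ]
top 0.63 [ 0.5032 -0.0881  0.0125]
top 0.4 [ 0.5102 -0.2229  0.2082]
```

View pics/g.png

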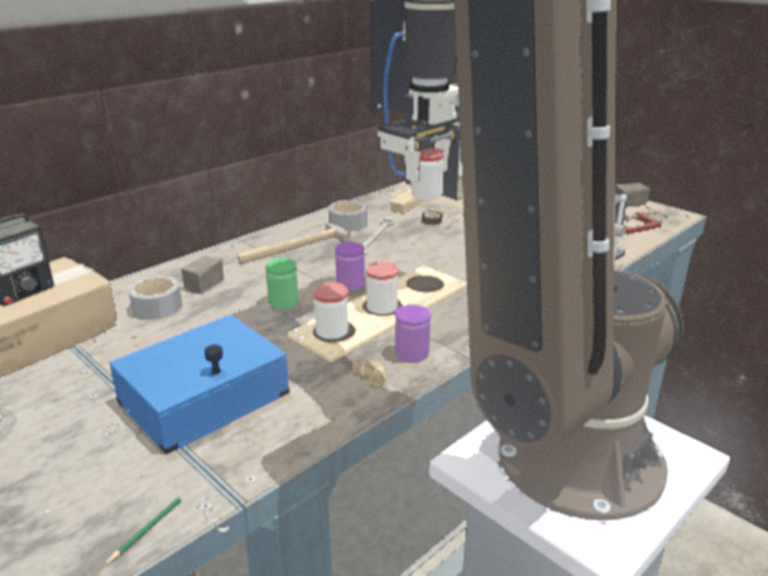

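The lid is shut (200,380). The left and middle jars stand on their marks at (331,312) and (381,288). The right jar hangs upright at (430,172), with its underside at z ≈ 0.212, which is 20 cm above the board. I'm handing in now.

```bash
python3 -c "
from station import arm
print(arm.job_done())"
```

```text
the job is handed in; nothing more can be done
None
```

I shut the box's lid, weighed the three jars from left to right, and handed in holding the right-hand jar, which is the heaviest. The job took about 26 s of the 72 s allowed.

- **Lid:** I pushed it down slowly with the fingers either side of the knob until it reached a hard stop. The push ended at about 24 N as I confirmed the stop. Afterwards the lid measured flat, with its top at z ≈ 0.08 m.
- **Weights:** the left jar read about 2.9 N, the middle about 1.6 N and the right about 5.6 N. I set the left and middle jars back upright on their own marks.
- **Final state:** the right jar is held upright and still, with its underside about 20 cm above the board.
- **Last checks:** the final picture shows the lid shut and the two other jars on their marks. The brass elbow and the look-alike jars are where they were. The grease tin and pliers were behind the arm or not found by the detector in that last view. The arm never came near them at low height.

Nothing failed, but the overhead camera's last search did not report the left jar. The scene camera did find it on its mark.

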